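Close and latch the wooden art case

TASK

Shut the raised half lid of the wooden art case and fasten it with its draw latch: swing the steel loop over so that its end bar sits behind the keeper on the lid, then press the latch lever down over centre until it lies flat and pulls the loop tight. Leave the tape roll, jar, brush and mug beside the case where they are.

Things in the scene. Friction and masses are not known exactly. Their poses are not given: they have to be found in the camera images.
- case: Wooden art case fixed to the table, 240 (x) x 300 (y) x 88 mm high when shut. Origin: centre of its underside, z up. On top two half lids meet at a seam at x = 0: the near one (x -120 to 0) is fixed and carries the latch's lever; the far one (x 0 to 120) is hinged at its far edge and carries the keeper. The latch lies in the plane y = 0; its pivots run along the case's y.
- lid (a joint): Hinged far half lid, 119 (hinge to free edge) x 300 x 8 mm thick, 0.4 kg. Rad: 0 = shut flat, grows as the free edge (at the seam) rises and swings away to the case's +x, at most 1.3. Stiff hinge (0.35 N m of friction): stays where it is left; about 4 to 7 N pushed near the free edge shuts it.
- lid_hinge (a point): Middle of the far lid's hinge line, on the lid's underside: case frame (120, 0, 80) mm. The line runs along the case's y.
- lid_edge (a point): Middle of the far lid's free edge, on its outer (upper) face; lid shut: case frame (1, 0, 88) mm. The 22 mm wide keeper stands 15 to 41 mm from this edge towards the hinge: push on the lid well to one side of it.
- lever (a joint): Steel lever, plate 22 wide, 5 thick, a 10 mm round bar (26 mm long) across its tip. Rad: 0 = shut, flat, tip towards the case's -x, 22 mm above the lid; grows as the tip rises and swings towards the keeper; pi/2 = upright; at most 2.2. Stays where left (0.04 N m). With the loop hooked: 2 to 4 N at the tip; over centre some 0.4 rad before 0, then it holds itself shut.
- lever_pivot (a point): Pivot axis of the lever, on two 34 mm high cheeks fixed on the near lid (36 mm over all along y): case frame (-20, 0, 110) mm.
- lever_tip (a point): Centre of the lever's tip, 62 mm from lever_pivot.
- loop_pivot (a point): Pivot of the loop on the lever, carried round by the lever, 16 mm from lever_pivot and 0.35 rad further round than the tip in the lever's shutting direction (so slightly lower than lever_pivot when the lever is shut). Pulling the loop along its length turns the lever at about 3 N. With the lever below some 1.55 rad the bar lands on the keeper's lip or short of it: draw it on past the lip.
- loop_bar (a point): Centre of the end bar (7 mm thick, along y) of the steel loop: open frame 47 mm wide outside, 37 inside, side bars 5 x 6 mm; a 12 mm round boss at each end of the bar, outer flats 47 mm apart, good to grip across. Swings freely about loop_pivot at 61.3 mm, over the lever's tip, and falls by its weight. Starts leaning away from the keeper, straddling the raised lever, resting on a stop.
- keeper_seat (a point): Where the end bar's centre belongs when hooked: on the +x side of the keeper's post, under its lip, on its foot. Carried by the keeper; lid shut: case frame (28.5, 0, 105.5) mm. Keeper 22 mm wide (goes inside the loop); foot x 16 to 42 mm, top 14 mm above the lid; post x 20 to 25, 29 high; lip x 20 to 30, 26 to 29 mm above the lid.
- keeper (a joint): Spring travel of the keeper in m: 0 = at rest, grows as the tight loop pulls it towards the lever (8 N per mm, about 1.5 to 2.2 mm when properly latched).
- tape_mid (a point): Centre of a clear tape roll lying flat, 96 mm across, 20 mm high; bystander.
- jar: White jar, 60 mm across, 80 mm high; origin under its base; bystander.
- brush_grip (a point): Grip of a paint brush, 190 mm long, lying on the table; bystander.
- mug: White mug, 70 mm across, 90 mm high, origin under its base; bystander.

How it is judged:
By the outcome, as a careful person would: the job done as asked, in the order asked, and still so for the second after the job is handed in, with the robot touching nothing.
It also fails if it takes over 64 s, if anything falls off the work surface, if the arm or the gripper's body presses on something with over 40 N, if the wrist force passes 120 N, or if a joint passes its speed limit or range.

ROBOT

A 6-joint arm with a two-finger parallel gripper is mounted at the origin on the work surface. World frame = base frame: x ahead of the robot, y to its left, z up, the work surface at z = 0. Lengths are in m, angles in rad, forces in N, time in s.
With the tool pointing down it reaches from about 0.375 to 0.975 m from the base axis. Payload 3.8 kg.
Tool frame: the origin (TCP) lies midway between the tips of the shut fingers; the grasp point (between the pads) lies 19 mm behind it; z points along the fingers, y is the direction in which the jaws open and shut (so a half turn about z gives the same grasp; the last joint's range is limited). The gripper opens to 85 mm and grips with 20 to 120 N. Pads are 22 mm wide; open, the fingers measure 114 mm over their backs; the gripper's body (76 mm by 85 mm) begins 54 mm behind the grasp point. The pads swing forward as they close: fully open they stand 13 mm farther back than shut.
Start: joints at [1.182, 0.264, 1.604, -0, 1.274, -0.037], TCP at [0.233, 0.634, 0.231] pointing down, gripper open.
Joint ranges: [-2.63, 2.63], [-0.94, 2.18], [0.31, 2.57], [-1.31, 4.45], [0, 2.66], [-2.55, 2.55]. Speed limits (rad/s): [2.57, 2.57, 3.14, 3.14, 3.14, 3.14].

INTERFACE

Orientations are given as a rotation vector (axis times angle).
In Python, from workcell import bot gives the robot as it stands. The module is installed in compiled form; this text tells all that it offers.
- The arm moves only by the tool play_rows, never from a script. Its argument "series" is a list of rows, each an object with "translation": the shift along the tool's x, y, z in m, a list of three; "spin": the turn about the tool's z in units of 5 degrees (1.0 is 5 degrees). In form: [{"translation": [dx, dy, dz], "spin": spin}, ...]. A call has 1 to 5 rows; each row shifts and turns the commanded pose from where the row before left it, along the tool's axes as they then stand; what a row does not reach is not made up. A row lasts 1/10 s, in which the tool goes at most 50 mm and 8.59 degrees, less where a joint would pass 70% of its speed; a pose out of reach is approached as far as the arm can. A call is refused whole if a number of a shift passes 0.05 or a number of a turn 1, either way. A call with a gripper value outside its range is refused whole. "jaw" is the gripper's target within -1 to 1 (fully open at 1, half-way at 0, shut at -1), set as the call begins (left out, the last holds). The fingers move at their own pace and stop on an object; "force" is the grip in N (left out, the last holds). Time passes only in rows, so rows that do not move let the fingers close. It gives the time, the measured TCP pose, the force and the opening at its end, in the units of the state.
- bot.read_state(): the state, without advancing time (a new reading comes with each control period).
- bot.read_camera(name): name is "side" or "top"; returns the picture (400x640x3 uint8, blue, green, red); there is no depth.
- bot.get_calibration(name): a dict with "fov_y" (degrees; the focal length in pixels is half the picture's height over the tangent of half this angle, whatever the lens; pixels are square), "cx", "cy" (the principal point, pixels), "k1" (the pictures are not rectified: a ray, as slopes to the right and down, at radius r is drawn at 1 + k1 r^2 times it, then the intrinsics apply), "R" (3x3) and "t" (3): a world point X has camera coordinates R X + t. Camera axes: x right, y down, z forward; pixel columns grow to the right and rows downward; lengths in m; the calibration is good to about 2 mm. A picture is of the moment at which its call begins. get_calibration takes no time and is no camera call.
- bot.finish_job(): hands the job in, once; it reports no verdict.
The state is a dict: "time": time; "q": joint angles; "joint_vel": joint speeds; "joint_torque": joint torques, N m; "tool_pos": TCP position; "tcp_rot": TCP orientation; "wrist_force": force on the tool from outside, world axes, zero at the start; "torque": the same for the moment, N m; "width": opening from 0.0 (shut) to 1.0 (fully open).
Only numpy, scipy, OpenCV 4.12 (cv2) and the standard library are available. Lean on these libraries where they do the work, as an engineer would, in place of code of your own. Each camera call takes 0.05 s, during which the arm holds its last target. There are 200 camera calls.

## Working session

There is one attempt and no reset: what is moved stays moved. The work goes in short steps, Python scripts to look and compute and a tool call to move; the robot and the scene stay as the last step left them, time stands still between calls to the robot, and variables do not carry over. Pictures are saved under pics/ and viewed, about 8 in all and at most 12, crops included, and the job is handed in when it is done.

Besides the shell and the picture viewer there is one more tool, called after "Emit:" as name(argument=value, ...) on one line, values as JSON. play_rows: Moves the arm, as the interface text tells. Its arguments: {"type":"object","properties":{"series":{"type":"array","items":{"type":"object","properties":{"translation":{"type":"array","items":{"type":"number"}},"spin":{"type":"number"}}}},"jaw":{"type":"number"},"force":{"type":"number"}},"required":["series"]}

```bash
mkdir -p pics
cat > h.py <<'E'
import numpy as np, cv2
from workcell import bot
from scipy.spatial.transform import Rotation as Rn
def K(n):
    c=bot.get_calibration(n); f=200/np.tan(np.radians(c["fov_y"])/2)
    return c,f,np.array(c["R"]),np.array(c["t"])
def proj(n,X):
    c,f,R,t=K(n); p=np.atleast_2d(X)@R.T+t; s=p[:,:2]/p[:,2:]; s=s*(1+c["k1"]*(s**2).sum(1,keepdims=True))
    return s*f+[c["cx"],c["cy"]]
def ray(n,uv):
    c,f,R,t=K(n); d=(np.array(uv,float)-[c["cx"],c["cy"]])/f; s=d.copy()
    for _ in range(20): s=d/(1+c["k1"]*(s@s))
    return -R.T@t, R.T@np.array([s[0],s[1],1])
def onz(n,uv,z):
    o,d=ray(n,uv); return o+d*(z-o[2])/d[2]
def tri(a,b):
    o1,d1=ray("top",a);o2,d2=ray("side",b)
    s=np.linalg.lstsq(np.c_[d1,-d2],o2-o1,rcond=None)[0]; p,q=o1+d1*s[0],o2+d2*s[1]
    return (p+q)/2,np.linalg.norm(p-q)
E
python3 - <<'E'
from h import *
for n in("top","side"):
    cv2.imwrite(f"pics/{n}0.png",bot.read_camera(n)); c,f,R,t=K(n); print(n,f,c["cx"],c["cy"],c["k1"],-R.T@t,R.tolist())
s=bot.read_state();print(s)
E
```

```text
top 402.74165848473933 315.3120764218629 197.3034089773088 0.02052178299811193 [0.46582581 0.05527765 1.18830835] [[0.006897532289430192, -0.9999137430045344, -0.011177235748522639], [-0.9946485287973205, -0.00570808334967853, -0.10315872210239312], [0.10308602334769695, 0.011828961709926469, -0.9946021050928975]]
side 370.277905778175 324.8427411283802 201.80684882833535 -0.08918322449108118 [ 0.48343379 -0.78624659  0.83468061] [[0.9919142937295573, -0.12683119922746716, -0.004458788794730605], [-0.0859657214768053, -0.6456404715040259, -0.7587873722506399], [0.09335913788144046, 0.7530353434325521, -0.6513231478424919]]
{'time': 0.1, 'q': array([ 1.18205263e+00,  2.64697385e-01,  1.60525245e+00,  2.10368628e-05,
        1.27372707e+00, -3.68898166e-02]), 'joint_vel': array([ 0.00170071, -0.00179515, -0.00323658,  0.00079137,  0.0004702 ,
       -0.00099345]), 'joint_torque': array([ 4.38803409e-04, -5.16700315e+01, -3.68592954e+01, -3.42951148e-05,
        6.29415706e-03, -4.96060818e-05]), 'tool_pos': array([0.23236337, 0.6330244 , 0.23006525]), 'tcp_rot': array([-0.54977298, -3.09264524,  0.00319293]), 'wrist_force': array([-0.41642013, -0.46032246,  0.44543266]), 'torque': array([ 0.02619655, -0.02852466, -0.05004114]), 'width': 0.9992417773771658}
```

View pics/top0.png

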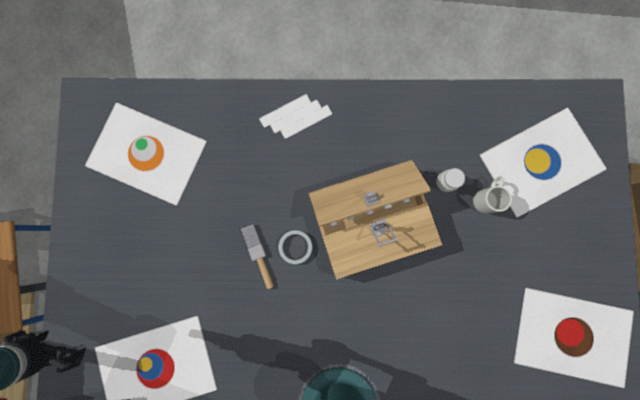

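View pics/side0.png

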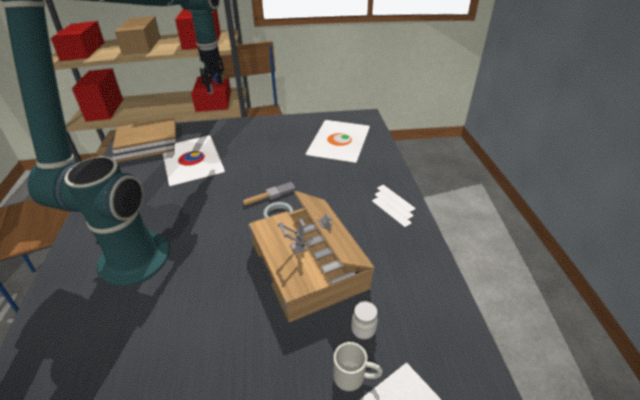

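The top view shows the case around (375,220), latch at (382,232) and keeper at (372,198). The side view shows the case around (310,255). Next I'll look at enlarged crops.

Run:
```python
from h import *
a=cv2.imread("pics/top0.png")[150:290,300:450]; b=cv2.imread("pics/side0.png")[180:330,240:390]
b2=cv2.resize(b,None,fx=4,fy=4,interpolation=3); a2=cv2.resize(a,None,fx=4,fy=4,interpolation=3)
cv2.imwrite("pics/tc.png",a2); cv2.imwrite("pics/sc.png",b2)
```

```text
(no output)
```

View pics/tc.png

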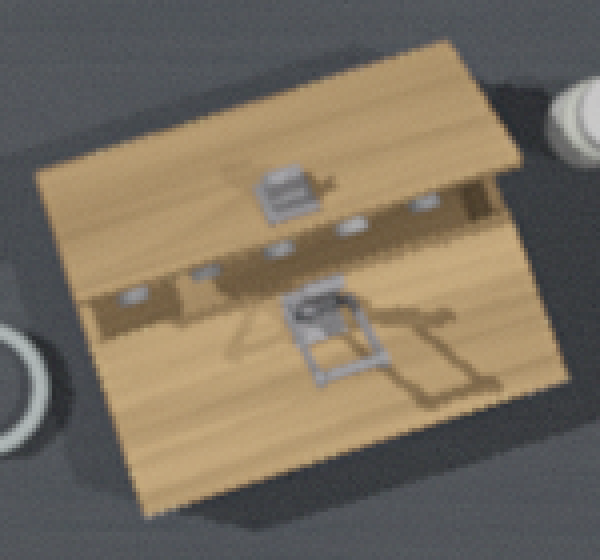

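View pics/sc.png

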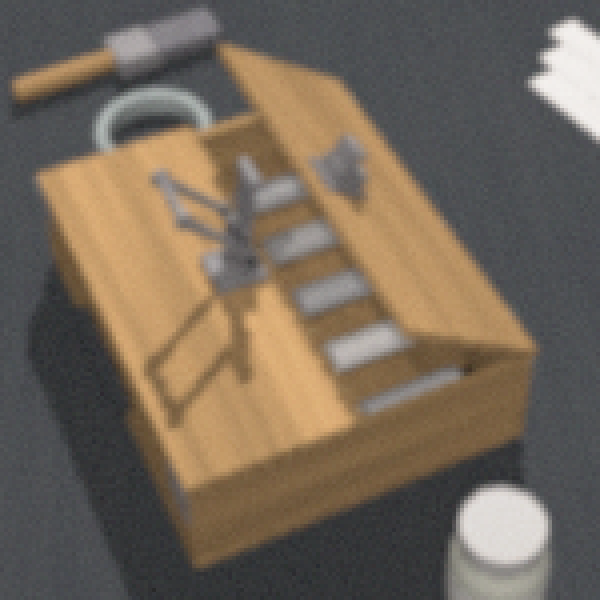

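```bash
cat > fit.py <<'E'
from h import *
from scipy.optimize import least_squares
T=lambda u,v:(300+u/4,150+v/4); S=lambda u,v:(240+u/4,180+v/4)
def lid(u,y,a): return [.120-u*np.cos(a)+.008*np.sin(a),y,.080+u*np.sin(a)+.008*np.cos(a)]
obs=[("top",T(147,517),(-.12,.15,.088)),("top",T(568,380),(-.12,-.15,.088)),("side",S(38,177),(-.12,.15,.088)),("side",S(190,490),(-.12,-.15,.088)),
("top",T(83,298),(.119,.15)),("top",T(521,163),(.119,-.15)),("top",T(37,172),(0,.15)),("top",T(448,42),(0,-.15)),
("side",S(215,42),(.119,.15)),("side",S(410,333),(.119,-.15)),("side",S(340,80),(0,.15)),("side",S(537,350),(0,-.15)),("side",S(200,570),(-.12,-.15,0))]
def W(p,X):
    c,s=np.cos(p[2]),np.sin(p[2]); return np.array([p[0]+c*X[0]-s*X[1],p[1]+s*X[0]+c*X[1],X[2]])
def res(p): return np.concatenate([proj(n,W(p,X if len(X)==3 else lid(*X,p[3])))[0]-uv for n,uv,X in obs])
r=least_squares(res,[.45,-.1,.2,.5],loss="soft_l1"); P=r.x
def C(p,X):
    d=np.array(X)-[p[0],p[1],0]; c,s=np.cos(p[2]),np.sin(p[2]); return np.array([c*d[0]+s*d[1],-s*d[0]+c*d[1],d[2]])
E
python3 - <<'E'
from fit import *
print(P, np.round(res(P).reshape(-1,2),1).tolist())
for a,b in [((320,382),(163,178)),((388,357),(185,222)),((327,303),(247,163))]:
    X,e=tri(T(*a),S(*b)); print(np.round(C(P,X)*1000,1),e)
c,f,R,t=K("side"); print("sidecam in case",C(P,-R.T@t))
# lever tip: intersect side ray with plane y=0 in case
for n,q in(("side",S(247,163)),("top",T(327,303))):
    o,d=ray(n,q); o=C(P,o); d=C(P,ray(n,q)[0]+d)-o; X=o-d*o[1]/d[1]; print(n,X, np.arctan2(X[2]-.11,-(X[0]+.02)))
E
```

```text
[ 0.52040417 -0.0947547   0.32007552  0.62018935] [[-0.2, -0.2], [0.2, -0.5], [-0.4, -0.7], [-1.2, 0.4], [-1.3, 1.3], [0.2, -1.0], [-0.6, 0.1], [-0.2, -0.7], [1.0, 0.9], [0.1, 0.1], [-0.2, 0.1], [0.9, 0.5], [-1.0, 0.3]]
[-64.2  21.  173. ] 0.0037647780797333327
[-64.2 -23.6 174.2] 5.6878596780006075e-05
[-16.3   1.5 182.7] 0.00909733520210293
sidecam in case [-0.25266251 -0.64473987  0.83468061]
side [-0.01201362  0.          0.18288358] 1.6799380812071376
top [-0.02091644  0.          0.16365631] 1.5537181552566552
```

The fit is good to about 1 px: case at (0.520, -0.095), yaw 0.320, lid at about 0.62 rad, lever at about 1.6 rad. The loop bar is at case (-64, 0, 174) mm. I'll work out the tool axes and shift next.

```bash
cat > go.py <<'E'
import sys
from fit import *
# usage: go.py x y z (mm, case) -> tool-axis shift after aligning
s=bot.read_state(); Rt=Rn.from_rotvec(s["tcp_rot"]).as_matrix(); p=np.array(s["tool_pos"])
cx=np.array([np.cos(P[2]),np.sin(P[2]),0]); cy=np.array([-cx[1],cx[0],0])
a=np.degrees(np.arctan2(Rt[:,1]@cx*-1,Rt[:,1]@cy)); a=(a+90)%180-90
print("t",round(s["time"],2),"TCP case mm",np.round(C(P,p)*1000,1),"width",round(s["width"],3),"F(case)",np.round(Rn.from_euler('z',-P[2]).apply(s["wrist_force"]),1),"q6",round(s["q"][5],2))
print("tool y is",round(a,2),"deg ccw from case y -> spin total",round(a/5,2),"; tool axes in case\n",np.round(Rn.from_euler('z',-P[2]).as_matrix()@Rt,3))
if len(sys.argv)>3:
    d=W(P,np.array(list(map(float,sys.argv[1:4])))/1000)-p; print("shift tool mm",np.round(Rt.T@d*1000,1))
E
python3 go.py 45 95 200
```

```text
t 0.1 TCP case mm [-44.4 781.4 230.1] width 0.999 F(case) [-0.5 -0.3  0.4] q6 -0.04
tool y is -38.5 deg ccw from case y -> spin total -7.7 ; tool axes in case
 [[-0.783  0.623 -0.001]
 [ 0.623  0.783 -0.002]
 [ 0.    -0.002 -1.   ]]
shift tool mm [-497.3 -481.5   31. ]
```

Emit:
play_rows(series=[{"translation": [0,0,0],"spin": -1},{"translation": [0,0,0],"spin": -1},{"translation": [0,0,0],"spin": -1},{"translation": [0,0,0],"spin": -1},{"translation": [0,0,0],"spin": -1}], jaw=-1)

```text
time: 0.6
tool_pos: [0.2324, 0.6332, 0.2305]
tcp_rot: [0.138, -3.138, 0.002]
wrist_force: [0.5, 0.0, 0.5]
width: 0.143
```

Emit:
play_rows(series=[{"translation": [0,0,0],"spin": -1},{"translation": [0,0,0],"spin": -1},{"translation": [0,0,0],"spin": -0.7},{"translation": [0,-0.04,0],"spin": 0},{"translation": [-0.02,-0.04,0],"spin": 0}])

```text
time: 1.1
tool_pos: [0.2748, 0.5631, 0.2301]
tcp_rot: [0.506, -3.098, 0.003]
wrist_force: [1.2, -0.5, 0.3]
width: -0.003
```

Emit:
play_rows(series=[{"translation": [-0.02,-0.045,0],"spin": 0},{"translation": [-0.02,-0.045,0],"spin": 0},{"translation": [-0.02,-0.045,0],"spin": 0},{"translation": [-0.01,-0.045,0],"spin": 0},{"translation": [0,-0.045,0],"spin": 0}])

```text
time: 1.6
tool_pos: [0.4154, 0.3707, 0.2308]
tcp_rot: [-0.5, 3.102, -0.001]
wrist_force: [0.4, 0.2, -0.4]
width: 0.002
```

Emit:
play_rows(series=[{"translation": [0,-0.045,0],"spin": 0},{"translation": [0,-0.045,0],"spin": 0},{"translation": [0,-0.045,0],"spin": 0},{"translation": [0,-0.045,0],"spin": 0},{"translation": [0,0,0],"spin": 0}])

```text
time: 2.1
tool_pos: [0.4716, 0.1969, 0.2308]
tcp_rot: [0.492, -3.102, 0.004]
wrist_force: [-0.4, 0.7, -0.3]
width: -0.003
```

```bash
python3 go.py 45 95 165
```

```text
t 2.1 TCP case mm [ 45.5 292.2 230.8] width -0.003 F(case) [-0.2  0.8 -0.3] q6 -1.54
tool y is -0.31 deg ccw from case y -> spin total -0.06 ; tool axes in case
 [[-1.     0.005 -0.001]
 [ 0.005  1.    -0.002]
 [ 0.001 -0.002 -1.   ]]
shift tool mm [  -0.7 -197.1   66.3]
```

Emit:
play_rows(series=[{"translation": [0,-0.05,0],"spin": 0},{"translation": [0,-0.05,0],"spin": 0},{"translation": [0,-0.05,0],"spin": 0},{"translation": [0,-0.047,0.02],"spin": 0},{"translation": [0,0,0.04],"spin": 0}])

```text
time: 2.6
tool_pos: [0.5372, 0.0113, 0.175]
tcp_rot: [-0.492, 3.093, -0.005]
wrist_force: [1.0, 0.7, 0.2]
width: 0.0
```

Emit:
play_rows(series=[{"translation": [0.002,0,0.015],"spin": 0},{"translation": [0.003,0,0.012],"spin": 0},{"translation": [0.005,0,0.012],"spin": 0},{"translation": [0.005,0,0.012],"spin": 0},{"translation": [0.005,0,0.01],"spin": 0}])

```text
time: 3.1
tool_pos: [0.5135, 0.0101, 0.1106]
tcp_rot: [-0.503, 3.099, -0.0]
wrist_force: [1.0, 0.7, 1.1]
width: 0.003
```

Emit:
play_rows(series=[{"translation": [0.003,0,0.01],"spin": 0},{"translation": [0.002,0,0.006],"spin": 0},{"translation": [0,0,0.004],"spin": 0},{"translation": [0,0,0.002],"spin": 0},{"translation": [0,0,0],"spin": 0}])

```text
time: 3.6
tool_pos: [0.5086, 0.0077, 0.0885]
tcp_rot: [0.501, -3.101, -0.0]
wrist_force: [0.6, -0.1, -0.7]
width: 0.003
```

```bash
python3 go.py 20 95 88
```

```text
t 3.6 TCP case mm [ 21.  100.9  88.5] width 0.003 F(case) [ 0.5 -0.3 -0.7] q6 -1.92
tool y is 0.0 deg ccw from case y -> spin total 0.0 ; tool axes in case
 [[-1. -0. -0.]
 [-0.  1.  0.]
 [ 0.  0. -1.]]
shift tool mm [ 1.  -5.9  0.5]
```

Emit:
play_rows(series=[{"translation": [0,0,0.003],"spin": 0},{"translation": [0,0,0.001],"spin": 0},{"translation": [0,0,0],"spin": 0}])

```text
time: 3.9
tool_pos: [0.5092, 0.0076, 0.0879]
tcp_rot: [-0.501, 3.101, -0.0]
wrist_force: [-8.2, -0.4, 20.3]
width: 0.002
```

Run:
```python
from h import *
b=bot.read_camera("side"); a=bot.read_camera("top")
cv2.imwrite("pics/m1.png",np.hstack([cv2.resize(b[170:330,230:390],(400,400),interpolation=3),cv2.resize(a[140:300,300:460],(400,400),interpolation=3)]))
```

```text
(no output)
```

View pics/m1.png

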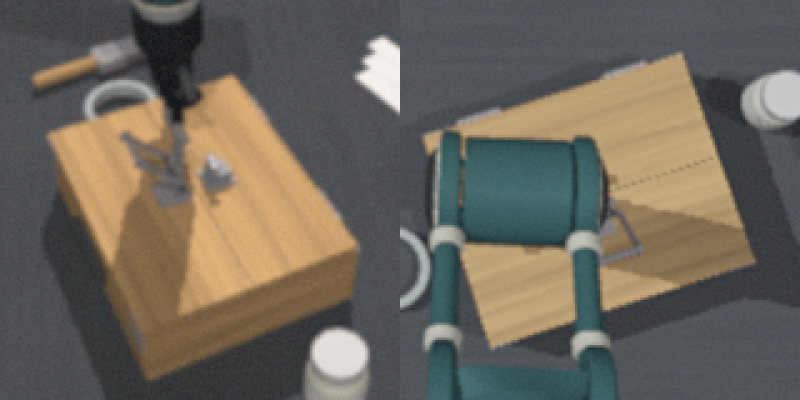

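The lid is shut: the seam is closed, and pressing gave 20 N at z=88. Now I'll lift and go above the loop.

Emit:
play_rows(series=[{"translation": [0,0,-0.03],"spin": 0},{"translation": [0,0,-0.04],"spin": 0},{"translation": [0,0,-0.04],"spin": 0},{"translation": [0,0,-0.04],"spin": 0},{"translation": [0.02,0,0],"spin": 0}], jaw=1)

```text
time: 4.5
tool_pos: [0.4955, 0.0014, 0.2426]
tcp_rot: [-0.499, 3.087, -0.004]
wrist_force: [1.1, 0.4, 0.8]
width: 0.843
```

Emit:
play_rows(series=[{"translation": [0.03,-0.03,0],"spin": 0},{"translation": [0.03,-0.04,0],"spin": 0},{"translation": [0.005,-0.03,0],"spin": 0},{"translation": [0,0,0],"spin": 0},{"translation": [0,0,0],"spin": 0}])

```text
time: 5.0
tool_pos: [0.4595, -0.1144, 0.2349]
tcp_rot: [-0.497, 3.101, 0.001]
wrist_force: [-0.6, 0.5, 0.1]
width: 1.001
```

```bash
python3 go.py -64 -1 161
python3 - <<'E'
from fit import *
b=bot.read_camera("side")
cv2.imwrite("pics/m2.png",cv2.resize(b[160:280,230:350],(720,600),interpolation=3))
for X in [(-.064,.0235,.1735),(-.064,-.0235,.1735),(-.018,0,.172),(-.02,0,.11)]: 
  u=proj("side",W(P,X))[0]; print(X,((u-[230,160])*[6,5]).round())
E
```

```text
t 5.0 TCP case mm [-64.    0.5 234.9] width 1.001 F(case) [-0.4  0.7  0.1] q6 -2.19
tool y is -0.11 deg ccw from case y -> spin total -0.02 ; tool axes in case
 [[-1.     0.002  0.001]
 [ 0.002  1.     0.   ]
 [-0.001  0.    -1.   ]]
shift tool mm [ 0.1 -1.5 73.9]
(-0.064, 0.0235, 0.1735) [298. 319.]
(-0.064, -0.0235, 0.1735) [338. 378.]
(-0.018, 0, 0.172) [419. 323.]
(-0.02, 0, 0.11) [421. 407.]
```

View pics/m2.png

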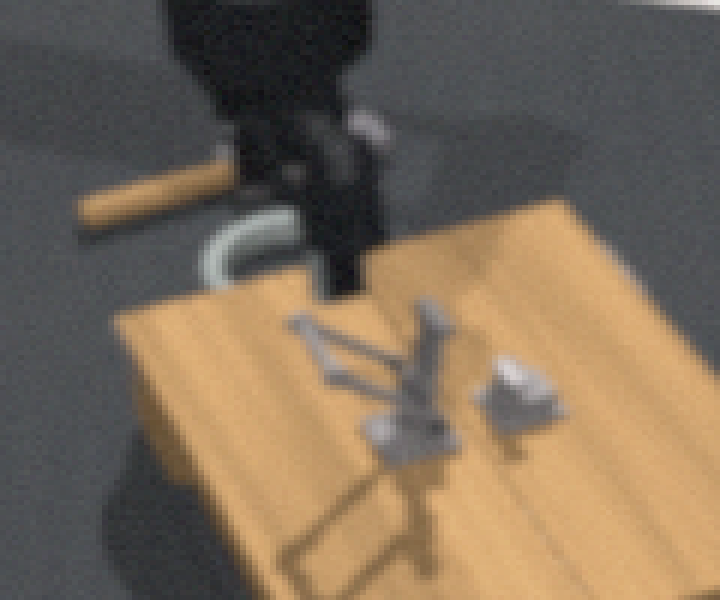

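Matches the prediction: bosses at (302,323) and (333,378). The lever tip at (436,315) suggests about 1.7 rad. I'll descend and grip.

Emit:
play_rows(series=[{"translation": [0,-0.001,0.03],"spin": 0},{"translation": [0,0,0.03],"spin": 0},{"translation": [0,0,0.014],"spin": 0},{"translation": [0,0,0],"spin": 0},{"translation": [0,0,0],"spin": 0}])

```text
time: 5.55
tool_pos: [0.4602, -0.1144, 0.1613]
tcp_rot: [-0.502, 3.101, -0.0]
wrist_force: [-1.0, 0.7, 0.7]
width: 1.0
```

Emit:
play_rows(series=[{"translation": [0,0,0],"spin": 0},{"translation": [0,0,0],"spin": 0},{"translation": [0,0,0],"spin": 0},{"translation": [0,0,0],"spin": 0},{"translation": [0,0,0],"spin": 0}], jaw=-0.2, force=20)

```text
time: 6.05
tool_pos: [0.4597, -0.1147, 0.1617]
tcp_rot: [-0.5, 3.101, 0.001]
wrist_force: [-3.7, 2.3, 6.2]
width: 0.541
```

```bash
python3 go.py -64 -1 161
```

```text
t 6.05 TCP case mm [-63.9   0.2 161.7] width 0.541 F(case) [-2.8  3.4  6.2] q6 -2.19
tool y is -0.02 deg ccw from case y -> spin total -0.0 ; tool axes in case
 [[-1.  0.  0.]
 [ 0.  1.  0.]
 [-0.  0. -1.]]
shift tool mm [ 0.1 -1.2  0.7]
```

Gripped (width ≈ 46 mm). I'll carry the bar over its arc about the loop pivot.

Emit:
play_rows(series=[{"translation": [-0.0135,0,-0.0086],"spin": 0},{"translation": [-0.0153,0,-0.0048],"spin": 0},{"translation": [-0.0159,0,-0.0007],"spin": 0},{"translation": [-0.0157,0,0.0035],"spin": 0},{"translation": [-0.0142,0,0.0074],"spin": 0}])

```text
time: 6.55
tool_pos: [0.5335, -0.0902, 0.1666]
tcp_rot: [-0.499, 3.096, 0.001]
wrist_force: [-1.4, 5.7, 7.0]
width: 0.54
```

```bash
python3 go.py 13 -1 164
```

```text
t 6.55 TCP case mm [ 13.9   0.2 166.6] width 0.54 F(case) [0.4 5.8 7. ] q6 -2.11
tool y is -0.03 deg ccw from case y -> spin total -0.01 ; tool axes in case
 [[-1.     0.     0.005]
 [ 0.     1.    -0.   ]
 [-0.005 -0.    -1.   ]]
shift tool mm [ 0.9 -1.2  2.6]
```

Emit:
play_rows(series=[{"translation": [-0.0118,-0.001,0.0108],"spin": 0},{"translation": [-0.0071,0,0.0106],"spin": 0},{"translation": [-0.0042,0,0.0099],"spin": 0},{"translation": [-0.0021,0,0.0083],"spin": 0},{"translation": [0,0,0],"spin": 0}])

```text
time: 7.05
tool_pos: [0.5569, -0.0824, 0.1244]
tcp_rot: [-0.5, 3.098, 0.004]
wrist_force: [0.8, 7.3, 3.3]
width: 0.542
```

```bash
python3 go.py 36 -1 124;  python3 - <<'E'
from fit import *
b=bot.read_camera("side")
cv2.imwrite("pics/m3.png",cv2.resize(b[180:280,250:370],(720,600),interpolation=3))
for X in [(.0369,.0235,.136),(.0369,-.0235,.136),(-.018,0,.172),(-.012,0,.172)]: 
  u=proj("side",W(P,X))[0]; print(X,((u-[250,180])*6).round())
E
```

```text
t 7.05 TCP case mm [ 38.5   0.3 124.4] width 0.542 F(case) [3.1 6.7 3.3] q6 -2.09
tool y is -0.01 deg ccw from case y -> spin total -0.0 ; tool axes in case
 [[-1.     0.     0.004]
 [ 0.     1.     0.002]
 [-0.004  0.002 -1.   ]]
shift tool mm [ 2.5 -1.3  0.4]
(0.0369, 0.0235, 0.136) [394. 255.]
(0.0369, -0.0235, 0.136) [439. 322.]
(-0.018, 0, 0.172) [299. 267.]
(-0.012, 0, 0.172) [312. 263.]
```

View pics/m3.png

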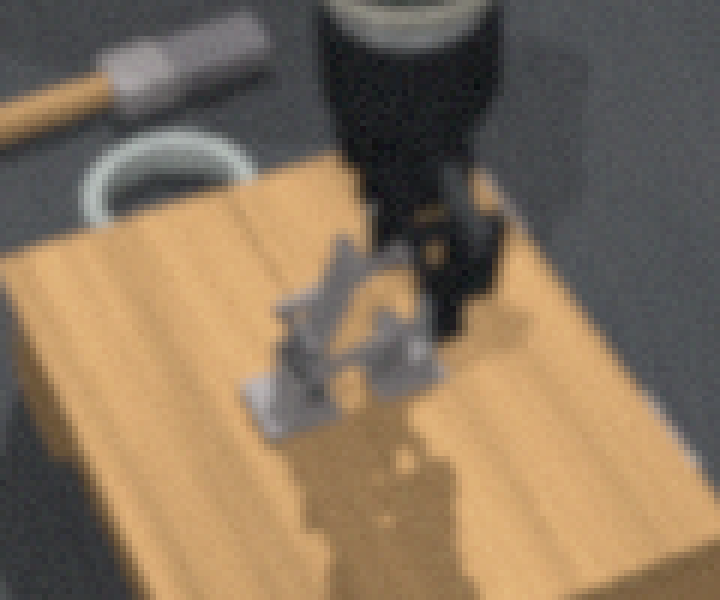

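The boss at (394,255) is where predicted and the lever was drawn up to about 1.9 rad (tip at (345,245)). The bar is beyond the lip, so I'll lower it a little, release, and rise.

Emit:
play_rows(series=[{"translation": [0,0,0.005],"spin": 0},{"translation": [0,0,0.005],"spin": 0},{"translation": [0,0,0],"spin": 0}])

```text
time: 7.4
tool_pos: [0.5562, -0.0826, 0.1145]
tcp_rot: [-0.5, 3.099, 0.004]
wrist_force: [-0.3, 6.3, 3.5]
width: 0.543
```

Emit:
play_rows(series=[{"translation": [0,0,0],"spin": 0},{"translation": [0,0,0],"spin": 0},{"translation": [0,0,0],"spin": 0},{"translation": [0,0,0],"spin": 0},{"translation": [0,0,0],"spin": 0}], jaw=1)

```text
time: 7.9
tool_pos: [0.5548, -0.0847, 0.1143]
tcp_rot: [-0.5, 3.101, -0.0]
wrist_force: [0.0, 0.1, 0.0]
width: 1.002
```

Emit:
play_rows(series=[{"translation": [0,0,-0.02],"spin": 0},{"translation": [0,0,-0.03],"spin": 0},{"translation": [0,0,-0.04],"spin": 0},{"translation": [0,0,-0.04],"spin": 0},{"translation": [0,0,0],"spin": 0}])

```text
time: 8.4
tool_pos: [0.5589, -0.0854, 0.2519]
tcp_rot: [-0.499, 3.09, -0.007]
wrist_force: [0.4, -0.2, 1.9]
width: 1.002
```

```bash
python3 go.py 0 0 230;  python3 - <<'E'
from fit import *
b=bot.read_camera("side")
cv2.imwrite("pics/m4.png",cv2.resize(b[180:280,250:370],(720,600),interpolation=3))
for X in [(.0375,.0235,.1055),(.0375,-.0235,.1055),(-.018,0,.172),(-.012,0,.172),(0,0,.1686)]: 
  u=proj("side",W(P,X))[0]; print(X,((u-[250,180])*6).round())
E
```

```text
t 8.4 TCP case mm [ 39.4  -3.2 251.9] width 1.002 F(case) [ 0.3 -0.3  1.9] q6 -2.09
tool y is -0.01 deg ccw from case y -> spin total -0.0 ; tool axes in case
 [[-1.     0.     0.011]
 [ 0.     1.    -0.006]
 [-0.011 -0.006 -1.   ]]
shift tool mm [39.7  3.4 21.5]
(0.0375, 0.0235, 0.1055) [397. 302.]
(0.0375, -0.0235, 0.1055) [441. 369.]
(-0.018, 0, 0.172) [299. 267.]
(-0.012, 0, 0.172) [312. 263.]
(0, 0, 0.1686) [338. 260.]
```

View pics/m4.png

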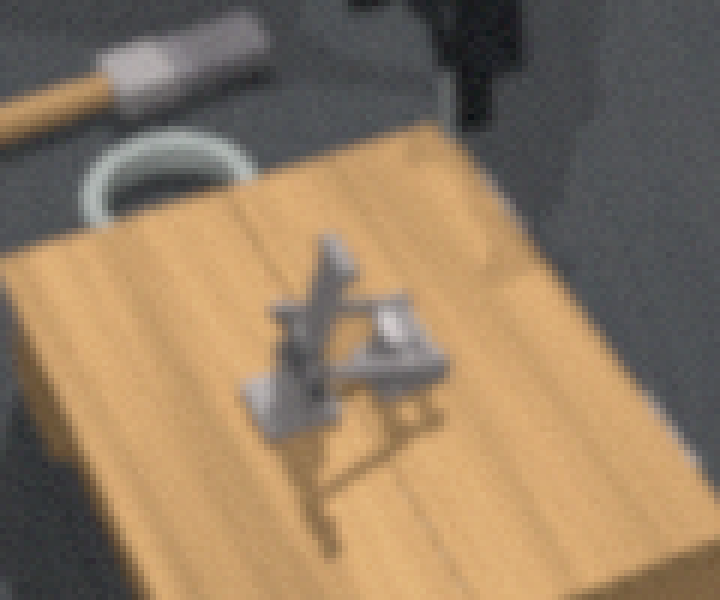

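The loop bar rests on the foot on the +x side of the keeper, with bosses at (400,300) and (441,362). The lever tip is at (340,257), about 1.9 rad. I'll grip the tip bar and swing it down.

Emit:
play_rows(series=[{"translation": [0.02,0.002,0.01],"spin": 0},{"translation": [0.0195,0,0.03],"spin": 0},{"translation": [0,0,0.03],"spin": 0},{"translation": [0,0,0.021],"spin": 0},{"translation": [0,0,0],"spin": 0}])

```text
time: 8.95
tool_pos: [0.5124, -0.0942, 0.1481]
tcp_rot: [0.499, -3.093, -0.006]
wrist_force: [-0.2, 0.7, -0.5]
width: 1.0
```

Emit:
play_rows(series=[{"translation": [0,0,0],"spin": 0},{"translation": [0,0,0],"spin": 0},{"translation": [0,0,0],"spin": 0},{"translation": [0,0,0],"spin": 0},{"translation": [0,0,0],"spin": 0}], jaw=-0.7, force=25)

```text
time: 9.45
tool_pos: [0.5176, -0.0949, 0.1546]
tcp_rot: [-0.5, 3.099, -0.001]
wrist_force: [-0.7, 1.1, 2.6]
width: 0.293
```

```bash
python3 go.py 0 0 160
```

```text
t 9.45 TCP case mm [ -2.7   0.7 154.6] width 0.293 F(case) [-0.3  1.3  2.6] q6 -2.12
tool y is 0.0 deg ccw from case y -> spin total 0.0 ; tool axes in case
 [[-1.    -0.     0.002]
 [-0.     1.    -0.001]
 [-0.002 -0.001 -1.   ]]
shift tool mm [-2.7 -0.7 -5.4]
```

Emit:
play_rows(series=[{"translation": [0.0109,0,-0.0024],"spin": 0},{"translation": [0.0124,0,-0.0003],"spin": 0},{"translation": [0.0122,0,0.0021],"spin": 0},{"translation": [0.0115,0,0.0044],"spin": 0},{"translation": [0,0,0],"spin": 0}])

```text
time: 9.95
tool_pos: [0.4694, -0.1108, 0.1494]
tcp_rot: [0.5, -3.099, 0.001]
wrist_force: [-2.4, 0.1, 5.6]
width: 0.294
```

```bash
python3 go.py -48 0 150;  python3 - <<'E'
from fit import *
b=bot.read_camera("side")
cv2.imwrite("pics/m5.png",cv2.resize(b[180:280,250:370],(720,600),interpolation=3))
for X in [(.0285,.0235,.1055),(.0285,-.0235,.1055)]: 
  u=proj("side",W(P,X))[0]; print(X,((u-[250,180])*6).round())
E
```

```text
t 9.95 TCP case mm [-53.5   0.8 149.4] width 0.294 F(case) [-2.3  0.8  5.6] q6 -2.17
tool y is -0.02 deg ccw from case y -> spin total -0.0 ; tool axes in case
 [[-1.     0.    -0.003]
 [ 0.     1.    -0.001]
 [ 0.003 -0.001 -1.   ]]
shift tool mm [-5.5 -0.8 -0.7]
(0.0285, 0.0235, 0.1055) [379. 308.]
(0.0285, -0.0235, 0.1055) [422. 375.]
```

View pics/m5.png

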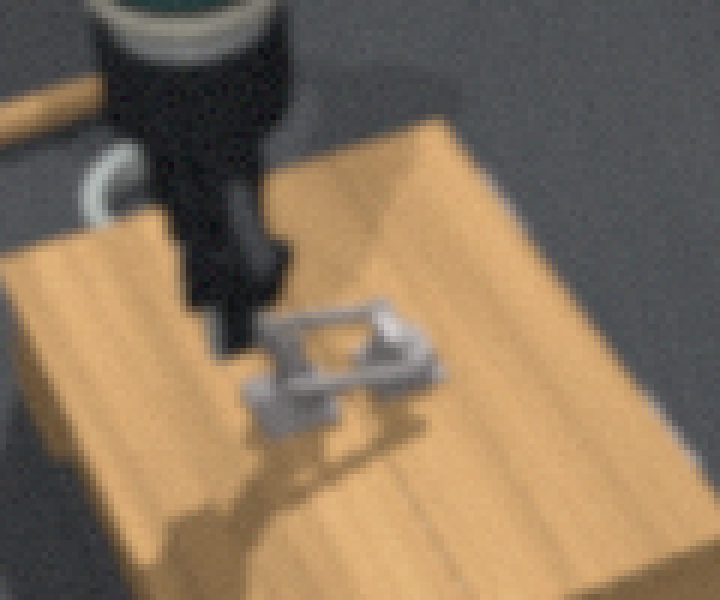

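Hooked: the bosses at (380,305) and (425,365) sit at the seat. I'll continue pressing the lever down.

Emit:
play_rows(series=[{"translation": [0.009,0,0.0067],"spin": 0},{"translation": [0.008,0,0.0087],"spin": 0},{"translation": [0.0065,0,0.0102],"spin": 0},{"translation": [0.0045,0,0.0114],"spin": 0},{"translation": [0.002,0,0.009],"spin": 0}])

```text
time: 10.5
tool_pos: [0.4401, -0.1204, 0.1024]
tcp_rot: [0.5, -3.096, 0.001]
wrist_force: [-4.2, -3.0, 3.1]
width: 0.292
```

Emit:
play_rows(series=[{"translation": [0.0007,0,0.004],"spin": 0},{"translation": [0,0,0.003],"spin": 0},{"translation": [0,0,0.002],"spin": 0},{"translation": [0,0,0],"spin": 0},{"translation": [0,0,0],"spin": 0}])

```text
time: 11.0
tool_pos: [0.4393, -0.1205, 0.093]
tcp_rot: [0.501, -3.095, 0.001]
wrist_force: [-4.7, -5.5, 0.5]
width: 0.288
```

```bash
python3 go.py -82 0 96
```

```text
t 11.0 TCP case mm [-85.1   1.1  93. ] width 0.288 F(case) [-6.2 -3.7  0.5] q6 -2.21
tool y is 0.04 deg ccw from case y -> spin total 0.01 ; tool axes in case
 [[-1.    -0.001 -0.007]
 [-0.001  1.     0.001]
 [ 0.007  0.001 -1.   ]]
shift tool mm [-3.1 -1.1 -3. ]
```

Now I'll release, rise, shut the jaws and press the tip from above to make sure it lies flat.

Emit:
play_rows(series=[{"translation": [0,0,0],"spin": 0},{"translation": [0,0,0],"spin": 0},{"translation": [0,0,0],"spin": 0},{"translation": [0,0,-0.03],"spin": 0},{"translation": [0,0,-0.04],"spin": 0}], jaw=1)

```text
time: 11.5
tool_pos: [0.4405, -0.1186, 0.1627]
tcp_rot: [0.5, -3.096, -0.005]
wrist_force: [1.7, 0.3, -1.1]
width: 1.001
```

Emit:
play_rows(series=[{"translation": [0,0,0],"spin": 0},{"translation": [0,0,0],"spin": 0},{"translation": [0,0,0],"spin": 0},{"translation": [-0.004,0,0],"spin": 0},{"translation": [0,0,0],"spin": 0}], jaw=-1)

```text
time: 12.0
tool_pos: [0.4463, -0.1178, 0.1633]
tcp_rot: [0.501, -3.1, -0.002]
wrist_force: [0.3, -0.4, -0.2]
width: 0.147
```

Emit:
play_rows(series=[{"translation": [0,0,0.02],"spin": 0},{"translation": [0,0,0.01],"spin": 0},{"translation": [0,0,0.008],"spin": 0},{"translation": [0,0,0.004],"spin": 0},{"translation": [0,0,0],"spin": 0}])

```text
time: 12.5
tool_pos: [0.4462, -0.118, 0.1218]
tcp_rot: [0.501, -3.1, -0.001]
wrist_force: [0.1, -0.7, -0.1]
width: 0.002
```

```bash
python3 go.py -81 0 115
```

```text
t 12.5 TCP case mm [-77.8   1.3 121.8] width 0.002 F(case) [-0.1 -0.7 -0.1] q6 -2.2
tool y is 0.0 deg ccw from case y -> spin total 0.0 ; tool axes in case
 [[-1.    -0.    -0.001]
 [-0.     1.     0.001]
 [ 0.001  0.001 -1.   ]]
shift tool mm [ 3.2 -1.3  6.8]
```

Emit:
play_rows(series=[{"translation": [0,0,0.003],"spin": 0},{"translation": [0,0,0.003],"spin": 0},{"translation": [0,0,0.002],"spin": 0},{"translation": [0,0,0],"spin": 0}])

```text
time: 12.9
tool_pos: [0.4472, -0.1184, 0.1157]
tcp_rot: [-0.501, 3.101, -0.001]
wrist_force: [-2.0, 0.5, 5.6]
width: -0.003
```

```bash
python3 go.py -81 0 115
```

```text
t 12.9 TCP case mm [-76.9   0.6 115.7] width -0.003 F(case) [-1.7  1.1  5.6] q6 -2.2
tool y is 0.01 deg ccw from case y -> spin total 0.0 ; tool axes in case
 [[-1.    -0.     0.001]
 [-0.     1.    -0.001]
 [-0.001 -0.001 -1.   ]]
shift tool mm [ 4.1 -0.6  0.7]
```

Emit:
play_rows(series=[{"translation": [0,0,0.002],"spin": 0},{"translation": [0,0,0],"spin": 0},{"translation": [0,0,0],"spin": 0}])

```text
time: 13.2
tool_pos: [0.4473, -0.1185, 0.1152]
tcp_rot: [-0.501, 3.101, -0.001]
wrist_force: [-7.3, 1.4, 14.8]
width: -0.001
```

Emit:
play_rows(series=[{"translation": [0,0,-0.03],"spin": 0},{"translation": [0,0,-0.04],"spin": 0},{"translation": [0,0,-0.04],"spin": 0},{"translation": [0.04,0.02,-0.03],"spin": 0},{"translation": [0.04,0.03,0],"spin": 0}])

```text
time: 13.7
tool_pos: [0.361, -0.0978, 0.2558]
tcp_rot: [-0.499, 3.094, -0.007]
wrist_force: [-0.2, -0.5, 1.1]
width: -0.001
```

Emit:
play_rows(series=[{"translation": [0,0.04,0],"spin": 0},{"translation": [0,0.04,0],"spin": 0},{"translation": [0,0.04,0],"spin": 0},{"translation": [0,0.04,0],"spin": 0},{"translation": [0,0,0],"spin": 0}])

```text
time: 14.2
tool_pos: [0.3064, 0.0592, 0.2506]
tcp_rot: [-0.513, 3.098, 0.003]
wrist_force: [0.7, -0.5, -0.2]
width: -0.003
```

Run:
```python
from fit import *
b=bot.read_camera("side"); a=bot.read_camera("top"); s=bot.read_state(); print(s["time"],s["wrist_force"])
cv2.imwrite("pics/m6.png",np.hstack([cv2.resize(b[180:330,245:385],(420,450),interpolation=3),cv2.resize(a[150:290,305:430],(375,450),interpolation=3)]))
for X in [(.0265,.0235,.1055),(.0265,-.0235,.1055),(-.082,.013,.11),(-.082,-.013,.11)]: 
  print(X,((proj("side",W(P,X))[0]-[245,180])*3).round(),((proj("top",W(P,X))[0]-[305,150])*[3,3.21]+[420,0]).round())
```

```text
14.3 [ 0.74899573 -0.49409519  0.68935319]
(0.0265, 0.0235, 0.1055) [203. 155.] [598. 200.]
(0.0265, -0.0235, 0.1055) [224. 188.] [648. 183.]
(-0.082, 0.013, 0.11) [ 95. 197.] [650. 321.]
(-0.082, -0.013, 0.11) [106. 217.] [677. 311.]
```

View pics/m6.png

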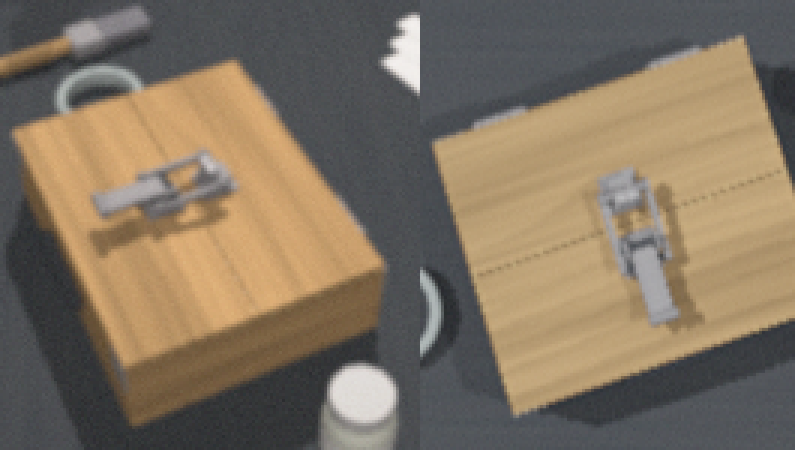

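The lever lies flat, with its tip at (100,206) in the side view and (663,318) in the top view, both as predicted. The loop is tight around the keeper with the bar behind the post, the lid is shut and the bystanders haven't moved. I'm handing in.

```bash
python3 -c "
from workcell import bot
print(bot.finish_job())"
```

```text
the job is handed in; nothing more can be done
None
```

The lid is shut and the latch is fastened. I handed the job in at about 14.3 s of robot time, with the arm clear of the case and touching nothing.

- **Lid:** I pushed it shut with closed fingers, well to one side of the keeper. It resisted with 20 N at 88 mm, and the pictures show the seam closed.
- **Loop:** I gripped it by its bosses, carried it over the keeper and released it. It dropped onto the keeper's foot behind the post. The lever was drawn up to about 1.9 rad on the way, which did no harm.
- **Lever:** I gripped its tip, swung it down over centre, released it and pressed it from above. It stopped firmly at about 115 mm with 15 N, which is the flat position.

In the last pictures from both cameras the lever tip and end bar are within a few pixels of where they should be when latched. The lever stayed flat after release. The tape roll, the brush and the part of the jar in view look unmoved, but I did not measure them. The mug was outside the last crops. I did not measure the keeper's spring travel directly, and no check failed.

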